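# Snug the tapered plug of the demonstration chamber and cap it

## Robot

A 6-joint arm with a two-finger parallel gripper is mounted at the origin on the work surface. World frame = base frame: x ahead of the robot, y to its left, z up, the work surface at z = 0. Lengths are in m, angles in rad, forces in N, time in s.
With the tool pointing down it reaches from about 0.35 to 0.85 m from the base axis. Payload 8.1 kg.
Tool frame: the origin (TCP) lies midway between the tips of the shut fingers; the grasp point (between the pads) lies 19 mm behind it; z points along the fingers, y is the direction in which the jaws open and shut (so a half turn about z gives the same grasp; the last joint's range is limited). The gripper opens to 85 mm and grips with 20 to 120 N. Pads are 22 mm wide; open, the fingers measure 114 mm over their backs; the gripper's body (76 mm by 85 mm) begins 54 mm behind the grasp point. The pads swing forward as they close: fully open they stand 13 mm farther back than shut.
Start: joints at [-1.219, 0.13, 1.488, -0, 1.523, -0.085], TCP at [0.254, -0.544, 0.231] pointing down, gripper open.
Joint ranges: [-2.96, 2.96], [-0.89, 2.26], [0.02, 2.5], [-1.34, 4.48], [0, 2.73], [-2.66, 2.66]. Speed limits (rad/s): [2.39, 2.39, 2.79, 3.14, 3.14, 3.14].

## Interface

Orientations are given as a unit quaternion [x, y, z, w].
In Python, from plant import robot, capture gives the robot as it stands. The module is installed in compiled form; this text tells all that it offers.
- The arm moves only by the tool apply_moves, never from a script. Its argument "moves" is a list of rows, each an object with "grip": the gripper's target within -1 to 1 (shut at 1, half-way at 0, fully open at -1); "linear": the shift along the tool's x, y, z in mm, a list of three; "spin": the turn about the tool's z in rad. A call has 1 to 20 rows; each row is the pose to reach, as a shift and turn from the pose commanded when the call began, along the tool's axes at that moment; what a row does not reach only later rows make up. A row lasts 1/8 s, in which the tool goes at most 62.5 mm and 10.7 degrees, less where a joint would pass 70% of its speed; a pose out of reach is approached as far as the arm can. A call with a gripper value outside its range is refused whole. The fingers move at their own pace and stop on an object; "force" is the grip in N (left out, the last holds). Time passes only in rows, so rows that repeat a pose let the fingers close. It gives the time, the measured TCP pose, the force and the opening at its end, in the units of the state.
- robot.get_state(): the state, without advancing time (a new reading comes with each control period).
- capture(name): name is "side" or "top"; returns a dict with "img" (384x512x3 uint8, blue, green, red), "z_map" (384x512 float32, m along the optical axis (not along the pixel's ray), 0 where there is no reading), "intrinsics" (3x3 intrinsics, pixels), "eye" and "rotation" of the camera in the world. Camera axes: x right, y up, looking along -z (the intrinsics and any distortion apply to the point x, -y, -z); pixel columns grow to the right and rows downward; lengths in m; the calibration is good to about 2 mm. A picture is of the moment at which its call begins.
- robot.job_done(): hands the job in, once; it reports no verdict.
The state is a dict: "t": time; "qpos": joint angles; "qd": joint speeds; "effort": joint torques, N m; "position": TCP position; "tool_rot": TCP orientation; "contact_force": force on the tool from outside, world axes, zero at the start; "torque": the same for the moment, N m; "opening": opening from 0.0 (shut) to 1.0 (fully open).
Only numpy, scipy, OpenCV 4.12 (cv2) and the standard library are available. Lean on these libraries where they do the work, as an engineer would, in place of code of your own. Each camera call takes 0.05 s, during which the arm holds its last target. There are 200 camera calls.

## Task

Screw the brass tapered plug on top of the steel demonstration chamber clockwise until it is properly snug, about 0.7 N m and never past 0.9 N m, or the fitting cracks. Then set the black cap with the red knob upright over the plug, gently and fully down on the chamber's top, and let go. Leave the glassware, the mug and the cup where they stand.

Things in the scene. Friction and masses are not known exactly. Their poses are not given: they have to be found in the camera images.
- chamber: Squat round steel chamber, 140 mm in diameter, fixed to the table. Origin: centre of its underside, z up. On top a flat round flange 72 mm in diameter, 76 mm above the table, with a dark hub in its middle 40 mm in diameter and 6 mm high, from which the plug rises.
- seat (a point): Centre of the flat flange on top of the chamber, on the plug's upright axis; the cap's rim belongs at this height, around the 40 mm hub.
- plug_wing (a point): Middle of the top edge of the brass plug's wing, 40 mm above the flange, on the plug's upright axis. The wing is a bar 36 mm long along x, 12 mm thick along y, 28 mm tall (underside 12 mm above the flange, 6 mm above the hub); its height stays the same. Clockwise from above (decreasing yaw) tightens. A firm grip (60 N or more) on the flat faces, mid-wing, carries the torque.
- seal (a joint): Squeeze of the sealing taper hidden inside the port, in m: 0 until the taper bites, 0.00005 m after turning at 0.55 N m, 0.000125 m at 0.7, 0.000225 m at 0.9; it stays when the plug is let go. So small that the noisy reading is of little use: go by the turning torque, read in small steps.
- cap: Loose black round cap, open below, standing mouth down on the table, 120 g. Outer diameter 56 mm, inner diameter 48 mm, inner height 46 mm, shoulder 51 mm above its rim; on top a red knob 22 mm in diameter and 24 mm high (51 to 75 mm above the rim). Origin: centre of its lower rim, z up. It goes over the plug with about 4 mm to spare all round.
- beaker: Bystander: open glass beaker, 72 mm in diameter, 95 mm tall, origin at the centre of its underside.
- flask: Bystander: green glass flask, 92 mm in diameter, 138 mm tall, origin at the centre of its underside.
- mug: Bystander: steel travel mug with black lid and handle, 76 mm in diameter, 168 mm tall, origin at the centre of its underside.
- cup: Bystander: small red plastic cup, 64 mm in diameter, 35 mm tall, origin at the centre of its underside.
- plug_root (a point): The foot of the plug on its axis, at flange height: how the thread feels. Loose at the start, turning at 0.05 N m; after 80 to 185 degrees (differs each time, not to be told from the pose) the taper bites: torque climbs to 0.45 N m within 0.08 rad, then by about 0.9 N m per rad. Let go, the wing springs back about 0.1 rad, harmlessly. Snug: turned at 0.55 to 0.85 N m. Past 0.9: overtight.
Not all that is in view belongs to the job. What is shaped like the chamber but orange or turquoise is not meant.

How it is judged:
On the way, in this order (a step that is already met when the one before it is completed fails the run):
1. the plug is snug (last turned at 0.55 N m or more) (value of joint seal above 5e-05 m), for 0.3 s.
2. the cap sits over the plug, rim on the flange (horizontal distance between cap and seat below 0.007 m and z of cap in the frame of chamber between 0.072 and 0.08 m), for 0.2 s.
At the end, for the whole second after the job is handed in: The plug is snug (tightened to between 0.55 and 0.9 N m: seal squeeze 0.00005 to 0.000225 m), and the cap stands upright (within 0.08 rad) and at rest over it, centred within 7 mm, its rim on the flange within 4 mm (all of step 2 and value of joint seal between 5e-05 and 0.000225 m and angle between cap's own z axis and vertical below 0.08 rad and linear speed of cap below 0.02 m/s); the robot touches nothing.
It fails at once if the plug is overtightened (past 0.9 N m) (value of joint seal above 0.000225 m).
It fails at once if the cap is dropped or slammed onto the chamber (faster than 0.45 m/s just over its seat, as after a fall of 10 mm, or a blow of more than 80 N) (contact force between cap and chamber above 80 N or (horizontal distance between cap and seat below 0.015 m and z of cap in the frame of chamber below 0.1 m and linear speed of cap above 0.45 m/s)).
It fails at once if the beaker, flask, mug or cup is moved by more than 30 mm or tipped by more than 0.4 rad (distance of any of beaker, flask, mug, cup from where it was at the start of the episode above 0.03 m or angle between any of beaker, flask, mug, cup's own z axis and vertical above 0.4 rad).
It also fails if it takes over 72 s, if anything falls off the work surface, if the arm or the gripper's body presses on something with over 40 N, if the wrist force passes 120 N, or if a joint passes its speed limit or range.

## Working session

There is one attempt and no reset: what is moved stays moved. The work goes in short steps, Python scripts to look and compute and a tool call to move; the robot and the scene stay as the last step left them, time stands still between calls to the robot, and variables do not carry over. Pictures are saved under pics/ and viewed, about 8 in all and at most 12, crops included, and the job is handed in when it is done.

Besides the shell and the picture viewer there is one more tool, called as a command line: name --argument value ..., lists and objects as JSON in quotes. apply_moves: Moves the arm, as the interface text tells. Its arguments: {"type":"object","properties":{"moves":{"type":"array","items":{"type":"object","properties":{"grip":{"type":"number"},"linear":{"type":"array","items":{"type":"number"}},"spin":{"type":"number"}}}},"force":{"type":"number"}},"required":["moves"]}

```bash
mkdir -p pics
cat > h.py <<'E'
import numpy as np, cv2
from plant import robot, capture
def pts(c):
    K=c["intrinsics"];z=c["z_map"];v,u=np.mgrid[:z.shape[0],:z.shape[1]]
    p=np.stack([(u-K[0,2])/K[0,0]*z,-(v-K[1,2])/K[1,1]*z,-z],-1)
    return p@np.array(c["rotation"]).T+np.array(c["eye"])
E
python3 - <<'E'
from h import *
a=capture("top");b=capture("side")
for n,c in(("top",a),("side",b)):
    cv2.imwrite(f"pics/{n}0.png",c["img"]); np.savez(f"{n}0.npz",**c); print(n,c["eye"],c["rotation"],c["intrinsics"],{k for k in c})
print(robot.get_state())
E
```

```text
top [0.43403    0.01641048 0.86913417] [-0.02688297  0.05355569  0.70627396 -0.70539789] [[351.03457659   0.         256.80551812]
 [  0.         351.03457659 186.090431  ]
 [  0.           0.           1.        ]] {'img', 'eye', 'z_map', 'intrinsics', 'rotation'}
side [0.17159196 0.72353165 0.83719981] [-0.09658929  0.39419886  0.88817385 -0.21546458] [[470.74536499   0.         255.18246181]
 [  0.         470.74536499 189.32508148]
 [  0.           0.           1.        ]] {'img', 'eye', 'z_map', 'intrinsics', 'rotation'}
{'t': 0.1, 'qpos': array([-1.21939171e+00,  1.31090820e-01,  1.48920426e+00, -7.42350314e-06,
        1.52302253e+00, -8.54024290e-02]), 'qd': array([ 1.31725924e-03,  8.50785649e-04, -3.30624116e-03, -1.25815422e-03,
        1.65718960e-03, -2.63646696e-05]), 'effort': array([ 2.34504609e-03, -5.70948315e+01, -5.01944625e+01, -1.34678221e-04,
        8.05125892e-03, -1.48055801e-04]), 'position': array([ 0.25366673, -0.54316879,  0.23032765]), 'tool_rot': array([ 9.76244202e-01,  2.16671445e-01, -1.18046892e-04, -8.54366647e-04]), 'contact_force': array([-0.14309596,  0.09057074, -0.39144485]), 'torque': array([-0.03841373, -0.01475175, -0.04032875]), 'opening': 1.0022257451447822}
```

Rotation is a quaternion; I'll handle that.

```bash
sed -i 's/^import numpy as np, cv2/&\nfrom scipy.spatial.transform import Rotation as R/; s/np.array(c\["rotation"\]).T/R.from_quat(c["rotation"]).as_matrix().T/' h.py; sed -i 's/p@R/p@R/' h.py; tail -3 h.py
```

```text
K=c["intrinsics"];z=c["z_map"];v,u=np.mgrid[:z.shape[0],:z.shape[1]]
    p=np.stack([(u-K[0,2])/K[0,0]*z,-(v-K[1,2])/K[1,1]*z,-z],-1)
    return p@R.from_quat(c["rotation"]).as_matrix().T+np.array(c["eye"])
```

View pics/top0.png

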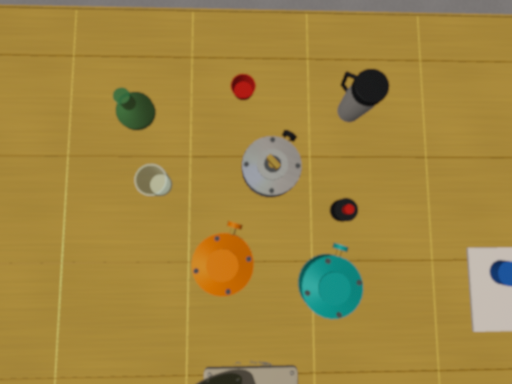

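View pics/side0.png

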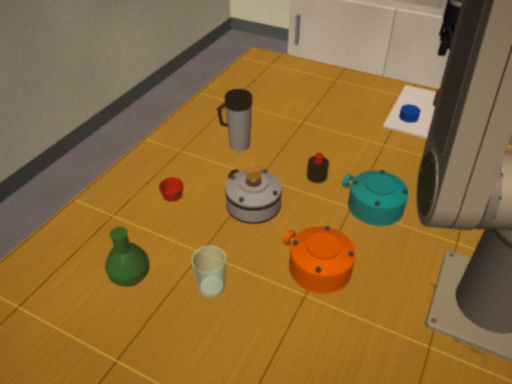

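The top view shows these candidates:
- **Chamber:** steel (272,165) with the brass plug at (273,162). The decoys are orange (223,265) and turquoise (331,286).
- **Cap:** black with a red knob (344,210). Possible confusions are the mug's black lid (370,88), the red cup (243,87) and the blue thing (505,272).

I choose the steel chamber and the (344,210) cap. I'll check that in one close crop and measure.

```bash
cat > m.py <<'E'
from h import *
C={n:dict(np.load(f"{n}0.npz")) for n in("top","side")}
def rect(p):
    r=cv2.minAreaRect((p[:,:2]*1000).astype(np.float32)); return np.round(r[0],1),np.round(r[1],1),round(r[2],1)
for n,c in C.items():
    P=pts(c);hsv=cv2.cvtColor(c["img"],cv2.COLOR_BGR2HSV).astype(int);H,S,V=np.moveaxis(hsv,-1,0)
    ok=c["z_map"]>0
    def rep(name,m):
        p=P[m&ok]
        if len(p)>3: print(n,name,len(p),"med",np.round(np.median(p,0),4),"mid",np.round((p.min(0)+p.max(0))/2,4),"ext",np.round(np.ptp(p,0),3),rect(p))
    X,Y,Z=np.moveaxis(P,-1,0)
    win=np.zeros(ok.shape,bool)
    if n=="top": win[130:200,238:306]=1; cap=np.zeros_like(win);cap[190:230,325:365]=1
    else: win[160:225,220:290]=1; cap=np.zeros_like(win);cap[145:188,300:335]=1
    rep("flange",win&(Z>.07)&(Z<.08)&(S<60))
    rep("body",win&(Z>.03)&(S<60))
    rep("wing",win&(Z>.106)&(Z<.13))
    rep("brass",win&(S>90)&(H>12)&(H<32)&(Z>.084))
    rep("knob",cap&(S>120)&((H<8)|(H>172))&(Z>.05))
    rep("knobtop",cap&(Z>.07))
    rep("shoulder",cap&(Z>.047)&(Z<.056))
    rep("capall",cap&(Z>.015))
a=C["top"]["img"][120:235,230:375];b=C["side"]["img"][140:225,215:335]
a=cv2.resize(a,None,fx=3.4,fy=3.4,interpolation=3);b=cv2.resize(b,None,fx=2.5,fy=2.5,interpolation=3)
o=np.zeros((391,800,3),np.uint8);o[:a.shape[0],:a.shape[1]]=a[:,:];o[:b.shape[0],500:800]=b
cv2.imwrite("pics/crop0.png",o)
E
python3 m.py
```

```text
top flange 575 med [ 0.5733 -0.0486  0.0754] mid [ 0.5751 -0.0459  0.075 ] ext [0.127 0.123 0.01 ] (array([576.1, -48.4]), array([92.1, 90.2]), 40.6)
top body 2618 med [ 0.5705 -0.046   0.0656] mid [ 0.5832 -0.0481  0.0767] ext [0.155 0.136 0.074] (array([578.4, -47.5]), array([145.8, 138.9]), 11.9)
top wing 97 med [ 0.5754 -0.0477  0.1152] mid [ 0.5755 -0.0478  0.1122] ext [0.032 0.03  0.011] (array([575.5, -48.3]), array([35.6, 12. ]), 41.2)
top brass 121 med [ 0.5734 -0.0466  0.1143] mid [ 0.5749 -0.0478  0.1014] ext [0.031 0.026 0.033] (array([576.6, -50. ]), array([32.8, 23.2]), 45.0)
top knob 124 med [ 0.4725 -0.2224  0.0726] mid [ 0.4745 -0.2289  0.064 ] ext [0.026 0.033 0.028] (array([ 474.6, -228.9]), array([25.9, 33.3]), 0.3)
top knobtop 73 med [ 0.4725 -0.2227  0.0742] mid [ 0.4725 -0.2238  0.0742] ext [0.019 0.021 0.007] (array([ 472.4, -223.7]), array([21.1, 18.5]), 88.2)
top shoulder 355 med [ 0.4712 -0.2205  0.0505] mid [ 0.4725 -0.2235  0.0515] ext [0.054 0.056 0.009] (array([ 472.5, -223.4]), array([55.7, 54.3]), 89.1)
top capall 518 med [ 0.4712 -0.2178  0.0506] mid
[... 613 characters left out ...]
-0.0458  0.1009] ext [0.032 0.031 0.033] (array([575.5, -46. ]), array([35.6, 17. ]), 42.6)
side knob 79 med [ 0.471  -0.216   0.0665] mid [ 0.4721 -0.2204  0.0649] ext [0.02  0.021 0.027] (array([ 472.1, -219.8]), array([19.7, 19.6]), 73.2)
side knobtop 39 med [ 0.4724 -0.2215  0.0737] mid [ 0.4729 -0.2224  0.0741] ext [0.02  0.025 0.008] (array([ 472. , -221.8]), array([20.5, 21.7]), 51.9)
side shoulder 177 med [ 0.4679 -0.2158  0.0501] mid [ 0.4721 -0.2212  0.0515] ext [0.056 0.056 0.009] (array([ 471.8, -220.4]), array([54.8, 54.1]), 8.2)
side capall 443 med [ 0.468  -0.2108  0.0484] mid [ 0.4721 -0.2212  0.0466] ext [0.056 0.056 0.063] (array([ 471.8, -220.4]), array([54.9, 54.1]), 8.2)
```

View pics/crop0.png

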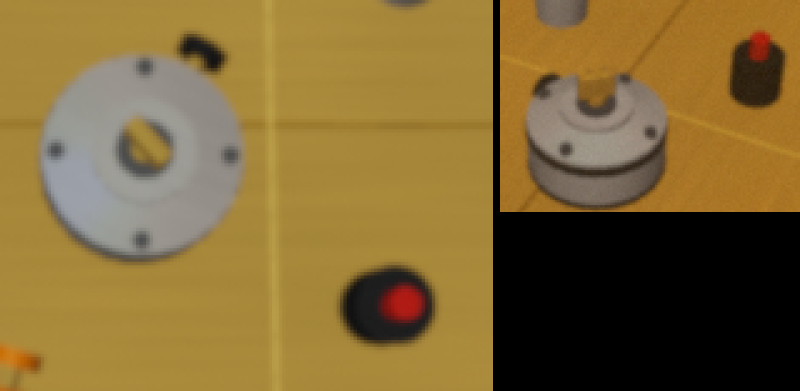

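The crop confirms the bare brass wing on the steel chamber, running upper-left to lower-right in the top view (yaw about 42°), and the black cap with the red knob. Both views give the plug at (0.5757, -0.0475) with its top at 0.116, and the cap at (0.472, -0.223). The heights and sizes match the description.

I'll grip the wing with yaw+π, so q6 starts near -2.37 and has room for the full turn.

apply_moves --moves '[{"grip": -1, "linear": [501.5, -312.8, 0], "spin": -1.7}, {"grip": -1, "linear": [501.5, -312.8, 0], "spin": -1.7}, {"grip": -1, "linear": [501.5, -312.8, 0], "spin": -1.7}, {"grip": -1, "linear": [501.5, -312.8, 0], "spin": -1.7}, {"grip": -1, "linear": [501.5, -312.8, 0], "spin": -1.7}, {"grip": -1, "linear": [501.5, -312.8, 0], "spin": -1.7}, {"grip": -1, "linear": [501.5, -312.8, 0], "spin": -1.7}, {"grip": -1, "linear": [501.5, -312.8, 0], "spin": -1.7}, {"grip": -1, "linear": [501.5, -312.8, 0], "spin": -1.7}, {"grip": -1, "linear": [501.5, -312.8, 0], "spin": -1.7}, {"grip": -1, "linear": [501.5, -312.8, 0], "spin": -1.7}, {"grip": -1, "linear": [501.5, -312.8, 0], "spin": -1.7}, {"grip": -1, "linear": [501.5, -312.8, 0], "spin": -1.7}]'

```text
t: 1.72
position: [0.5754, -0.0492, 0.2312]
tool_rot: [0.482, 0.876, -0.0, -0.0]
contact_force: [-0.2, -0.3, -0.1]
opening: 1.0
```

apply_moves --moves '[{"grip": -1, "linear": [0, 0, 0], "spin": -1.72}, {"grip": -1, "linear": [0, 0, 0], "spin": -1.72}, {"grip": -1, "linear": [0, 0, 0], "spin": -1.72}, {"grip": -1, "linear": [0, 0, 0], "spin": -1.72}, {"grip": -1, "linear": [0, 0, 0], "spin": -1.72}, {"grip": -1, "linear": [0, 0, 0], "spin": -1.72}, {"grip": -1, "linear": [0, 0, 0], "spin": -1.72}, {"grip": -1, "linear": [0, 0, 0], "spin": -1.72}, {"grip": -1, "linear": [0, 0, 0], "spin": -1.72}, {"grip": -1, "linear": [0, 0, 0], "spin": -1.72}, {"grip": -1, "linear": [0, 0, 0], "spin": -1.72}]'

```text
t: 3.1
position: [0.5757, -0.0487, 0.2314]
tool_rot: [-0.348, 0.937, -0.0, 0.0]
contact_force: [-0.5, -0.5, 0.3]
opening: 1.0
```

```bash
cat > s.py <<'E'
from h import *
s=robot.get_state(); r=R.from_quat(s["tool_rot"]).as_matrix()
yaw=np.arctan2(r[1,0],r[0,0])
print("t",s["t"],"pos",np.round(s["position"],4),"xyaw",round(yaw,3),"tilt",round(np.arccos(-r[2,2]),4),"q",np.round(s["qpos"],3),"F",np.round(s["contact_force"],2),"T",np.round(s["torque"],3),"e6",s["effort"][5],"op",s["opening"])
for n,t in(("plug",[.5757,-.0475,.087]),("cap",[.472,-.2225,.045])):
    print(n,"tool-axes mm",np.round(r.T@(np.array(t)-s["position"])*1000,1))
E
python3 s.py
```

```text
t 3.1 pos [ 0.5757 -0.0487  0.2314] xyaw -2.431 tilt 0.0001 q [-0.173  0.071  1.552 -0.     1.519 -2.455] F [-0.5  -0.46  0.32] T [ 0.008  0.043 -0.002] e6 -0.4468419123440981 op 0.9997755122074475
plug tool-axes mm [ -0.7   0.9 144.4]
cap tool-axes mm [192.  -64.  186.4]
```

apply_moves --moves '[{"grip": -1, "linear": [-0.7, 0.9, 60], "spin": -0.02}, {"grip": -1, "linear": [-0.7, 0.9, 110], "spin": -0.02}, {"grip": -1, "linear": [-0.7, 0.9, 125], "spin": -0.02}, {"grip": -1, "linear": [-0.7, 0.9, 135], "spin": -0.02}, {"grip": -1, "linear": [-0.7, 0.9, 144], "spin": -0.02}, {"grip": -1, "linear": [-0.7, 0.9, 144], "spin": -0.02}]' --force 80

```text
t: 3.85
position: [0.5765, -0.0471, 0.0881]
tool_rot: [-0.359, 0.933, -0.0, 0.001]
contact_force: [-0.0, -0.3, -0.1]
opening: 1.0
```

```bash
python3 s.py
python3 - <<'E'
from h import *
c=capture("side"); cv2.imwrite("pics/side1.png",cv2.resize(c["img"][60:260,150:420],None,fx=2.5,fy=2.5,interpolation=3))
E
```

```text
t 3.85 pos [ 0.5765 -0.0471  0.0881] xyaw -2.407 tilt 0.0013 q [-0.17   0.184  1.697 -0.     1.258 -2.476] F [-0.02 -0.3  -0.15] T [-0.033  0.054 -0.013] e6 0.011432262836024165 op 1.0002746829753788
plug tool-axes mm [0.9 0.2 1.1]
cap tool-axes mm [195.2 -60.   43. ]
```

View pics/side1.png

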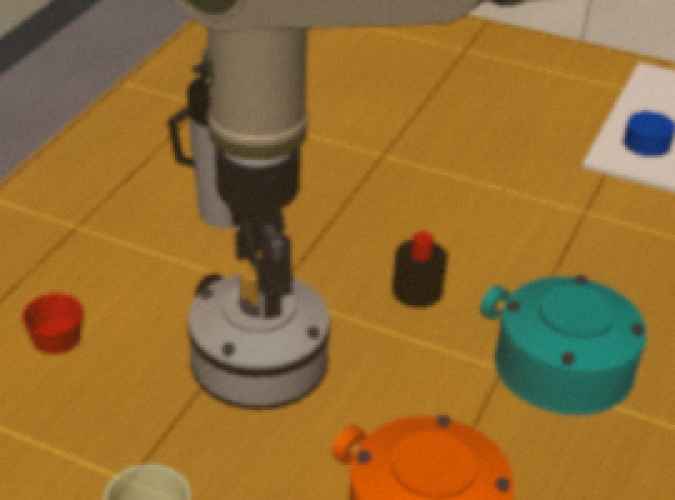

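The fingers straddle the brass wing (crop around 258,290) and the mug stands clear behind. I'll close the grip.

apply_moves --moves '[{"grip": 1, "linear": [0, 0, 0], "spin": 0}, {"grip": 1, "linear": [0, 0, 0], "spin": 0}, {"grip": 1, "linear": [0, 0, 0], "spin": 0}, {"grip": 1, "linear": [0, 0, 0], "spin": 0}, {"grip": 1, "linear": [0, 0, 0], "spin": 0}, {"grip": 1, "linear": [0, 0, 0], "spin": 0}, {"grip": 1, "linear": [0, 0, 0], "spin": 0}, {"grip": 1, "linear": [0, 0, 0], "spin": 0}]' --force 80

```text
t: 4.9
position: [0.5778, -0.0488, 0.089]
tool_rot: [-0.359, 0.933, -0.002, 0.002]
contact_force: [2.8, -6.9, 4.6]
opening: 0.123
```

```bash
python3 s.py
```

```text
t 4.9 pos [ 0.5778 -0.0488  0.089 ] xyaw -2.407 tilt 0.0052 q [-1.710e-01  1.840e-01  1.696e+00 -2.000e-03  1.257e+00 -2.476e+00] F [ 2.76 -6.88  4.62] T [-1.214 -0.563  0.018] e6 -0.0027101065643364564 op 0.12319208030860772
plug tool-axes mm [0.7 2.3 2. ]
cap tool-axes mm [195.  -57.8  44.1]
```

apply_moves --moves '[{"grip": 1, "linear": [0, -2.3, 0], "spin": 0}, {"grip": 1, "linear": [0, -2.3, 0], "spin": 0}, {"grip": 1, "linear": [0, -2.3, 0], "spin": 0}]'

```text
t: 5.28
position: [0.578, -0.0489, 0.0889]
tool_rot: [-0.359, 0.933, -0.0, 0.0]
contact_force: [-4.4, -0.1, 10.5]
opening: 0.122
```

```bash
python3 s.py
```

```text
t 5.275 pos [ 0.578  -0.0489  0.0889] xyaw -2.406 tilt 0.0014 q [-0.173  0.188  1.692 -0.     1.26  -2.479] F [-4.42 -0.1  10.5 ] T [-0.071  0.741 -0.05 ] e6 -0.011785321694333106 op 0.12188490741842897
plug tool-axes mm [0.7 2.6 1.9]
cap tool-axes mm [195.1 -57.6  43.9]
```

apply_moves --moves '[{"grip": 1, "linear": [0, 0, 0], "spin": 0.15}, {"grip": 1, "linear": [0, 0, 0], "spin": 0.3}, {"grip": 1, "linear": [0, 0, 0], "spin": 0.45}, {"grip": 1, "linear": [0, 0, 0], "spin": 0.6}, {"grip": 1, "linear": [0, 0, 0], "spin": 0.7}, {"grip": 1, "linear": [0, 0, 0], "spin": 0.7}, {"grip": 1, "linear": [0, 0, 0], "spin": 0.7}]'

```text
t: 6.15
position: [0.578, -0.0493, 0.0889]
tool_rot: [-0.018, 1.0, -0.001, 0.001]
contact_force: [-4.2, -1.6, 9.5]
opening: 0.124
```

```bash
python3 s.py
```

```text
t 6.15 pos [ 0.578  -0.0493  0.0889] xyaw -3.107 tilt 0.0018 q [-1.730e-01  1.880e-01  1.692e+00 -1.000e-03  1.260e+00 -1.778e+00] F [-4.17 -1.63  9.5 ] T [-0.423  0.666 -0.02 ] e6 0.019669641042128205 op 0.12402647169806391
plug tool-axes mm [2.3 1.9 1.9]
cap tool-axes mm [ 112.1 -169.3   44. ]
```

apply_moves --moves '[{"grip": 1, "linear": [0, 0, 0], "spin": 0.15}, {"grip": 1, "linear": [0, 0, 0], "spin": 0.3}, {"grip": 1, "linear": [0, 0, 0], "spin": 0.45}, {"grip": 1, "linear": [0, 0, 0], "spin": 0.6}, {"grip": 1, "linear": [0, 0, 0], "spin": 0.65}, {"grip": 1, "linear": [0, 0, 0], "spin": 0.65}]'

```text
t: 6.9
position: [0.5779, -0.0496, 0.0889]
tool_rot: [0.303, 0.953, -0.001, 0.001]
contact_force: [-5.0, -2.7, 10.2]
opening: 0.123
```

```bash
python3 s.py
```

```text
t 6.9 pos [ 0.5779 -0.0496  0.0889] xyaw 2.526 tilt 0.002 q [-0.173  0.188  1.692 -0.002  1.26  -1.128] F [-5.02 -2.69 10.18] T [-0.657  0.897  0.025] e6 0.4864130727946758 op 0.12333622458321786
plug tool-axes mm [3.  0.5 1.9]
cap tool-axes mm [ -13.3 -202.2   44.1]
```

apply_moves --moves '[{"grip": 1, "linear": [0, 0, 0], "spin": 0.05}, {"grip": 1, "linear": [0, 0, 0], "spin": 0.1}, {"grip": 1, "linear": [0, 0, 0], "spin": 0.15}, {"grip": 1, "linear": [0, 0, 0], "spin": 0.15}]'

```text
t: 7.4
position: [0.5778, -0.0497, 0.0889]
tool_rot: [0.374, 0.928, -0.001, 0.001]
contact_force: [-4.9, -3.8, 10.5]
opening: 0.128
```

```bash
python3 s.py
```

```text
t 7.4 pos [ 0.5778 -0.0497  0.0889] xyaw 2.376 tilt 0.0019 q [-0.173  0.188  1.692 -0.002  1.261 -0.978] F [-4.94 -3.83 10.54] T [-0.695  0.939  0.018] e6 0.45972587540745735 op 0.12813815640888893
plug tool-axes mm [3.  0.1 1.8]
cap tool-axes mm [ -43.4 -197.9   44.1]
```

apply_moves --moves '[{"grip": 1, "linear": [0, 0, 0], "spin": 0.07}, {"grip": 1, "linear": [0, 0, 0], "spin": 0.14}, {"grip": 1, "linear": [0, 0, 0], "spin": 0.2}, {"grip": 1, "linear": [0, 0, 0], "spin": 0.2}]'

```text
t: 7.9
position: [0.5777, -0.0498, 0.0889]
tool_rot: [0.464, 0.886, -0.001, 0.001]
contact_force: [-4.7, -3.7, 10.5]
opening: 0.126
```

```bash
python3 s.py
```

```text
t 7.9 pos [ 0.5777 -0.0498  0.0889] xyaw 2.176 tilt 0.002 q [-0.173  0.188  1.692 -0.002  1.261 -0.778] F [-4.67 -3.66 10.5 ] T [-0.708  1.033 -0.021] e6 0.5438093282282352 op 0.12552433082780218
plug tool-axes mm [ 3.  -0.4  1.9]
cap tool-axes mm [ -81.9 -185.2   44.1]
```

apply_moves --moves '[{"grip": 1, "linear": [0, 0, 0], "spin": 0.07}, {"grip": 1, "linear": [0, 0, 0], "spin": 0.14}, {"grip": 1, "linear": [0, 0, 0], "spin": 0.2}, {"grip": 1, "linear": [0, 0, 0], "spin": 0.2}]'

```text
t: 8.4
position: [0.5776, -0.0498, 0.0889]
tool_rot: [0.551, 0.835, -0.001, 0.001]
contact_force: [-5.9, -4.2, 11.4]
opening: 0.125
```

```bash
python3 s.py
```

```text
t 8.4 pos [ 0.5776 -0.0498  0.0889] xyaw 1.976 tilt 0.0019 q [-0.173  0.188  1.692 -0.002  1.261 -0.578] F [-5.85 -4.24 11.35] T [-0.739  1.139  0.036] e6 0.5439499206840992 op 0.12493882714671971
plug tool-axes mm [ 2.9 -0.9  1.9]
cap tool-axes mm [-117.  -165.1   44.2]
```

apply_moves --moves '[{"grip": 1, "linear": [0, 0, 0], "spin": 0.07}, {"grip": 1, "linear": [0, 0, 0], "spin": 0.14}, {"grip": 1, "linear": [0, 0, 0], "spin": 0.2}, {"grip": 1, "linear": [0, 0, 0], "spin": 0.2}]'

```text
t: 8.9
position: [0.5775, -0.0498, 0.0889]
tool_rot: [0.631, 0.776, -0.001, 0.001]
contact_force: [-5.9, -3.9, 11.2]
opening: 0.128
```

```bash
python3 s.py
```

```text
t 8.9 pos [ 0.5775 -0.0498  0.0889] xyaw 1.776 tilt 0.0018 q [-0.173  0.188  1.692 -0.002  1.261 -0.378] F [-5.91 -3.91 11.18] T [-7.700e-01  1.217e+00 -1.000e-03] e6 0.5439603142440319 op 0.12778019671579832
plug tool-axes mm [ 2.7 -1.3  1.9]
cap tool-axes mm [-147.5 -138.4   44.2]
```

apply_moves --moves '[{"grip": 1, "linear": [0, 0, 0], "spin": 0.07}, {"grip": 1, "linear": [0, 0, 0], "spin": 0.14}, {"grip": 1, "linear": [0, 0, 0], "spin": 0.2}, {"grip": 1, "linear": [0, 0, 0], "spin": 0.2}]'

```text
t: 9.4
position: [0.5774, -0.0498, 0.0889]
tool_rot: [0.705, 0.709, -0.001, 0.001]
contact_force: [-6.2, -3.6, 12.2]
opening: 0.125
```

```bash
python3 s.py
```

```text
t 9.4 pos [ 0.5774 -0.0498  0.0889] xyaw 1.576 tilt 0.0018 q [-0.173  0.188  1.692 -0.002  1.261 -0.178] F [-6.24 -3.64 12.16] T [-0.708  1.378 -0.031] e6 0.5436078831553459 op 0.12451981275295568
plug tool-axes mm [ 2.3 -1.7  1.9]
cap tool-axes mm [-172.1 -106.2   44.2]
```

apply_moves --moves '[{"grip": 1, "linear": [0, 0, 0], "spin": 0.07}, {"grip": 1, "linear": [0, 0, 0], "spin": 0.14}, {"grip": 1, "linear": [0, 0, 0], "spin": 0.2}, {"grip": 1, "linear": [0, 0, 0], "spin": 0.2}]'

```text
t: 9.9
position: [0.5773, -0.0498, 0.0889]
tool_rot: [0.773, 0.635, -0.001, 0.001]
contact_force: [-7.5, -3.7, 12.5]
opening: 0.129
```

```bash
python3 s.py
```

```text
t 9.9 pos [ 0.5773 -0.0498  0.0889] xyaw 1.376 tilt 0.0018 q [-0.173  0.187  1.692 -0.002  1.262  0.022] F [-7.52 -3.68 12.51] T [-0.742  1.434  0.028] e6 0.543363131582737 op 0.1292007475799401
plug tool-axes mm [ 1.9 -2.   1.9]
cap tool-axes mm [-189.8  -69.8   44.2]
```

apply_moves --moves '[{"grip": 1, "linear": [0, 0, 0], "spin": 0.07}, {"grip": 1, "linear": [0, 0, 0], "spin": 0.14}, {"grip": 1, "linear": [0, 0, 0], "spin": 0.2}, {"grip": 1, "linear": [0, 0, 0], "spin": 0.2}]'

```text
t: 10.4
position: [0.5772, -0.0497, 0.0889]
tool_rot: [0.832, 0.555, -0.001, 0.001]
contact_force: [-7.7, -4.6, 12.7]
opening: 0.128
```

```bash
python3 s.py
```

```text
t 10.4 pos [ 0.5772 -0.0497  0.0889] xyaw 1.176 tilt 0.0018 q [-0.173  0.187  1.693 -0.002  1.262  0.222] F [-7.68 -4.56 12.7 ] T [-0.702  1.552  0.021] e6 0.5427875742316246 op 0.12806075333612832
plug tool-axes mm [ 1.5 -2.2  1.9]
cap tool-axes mm [-199.9  -30.6   44.2]
```

apply_moves --moves '[{"grip": 1, "linear": [0, 0, 0], "spin": 0.07}, {"grip": 1, "linear": [0, 0, 0], "spin": 0.14}, {"grip": 1, "linear": [0, 0, 0], "spin": 0.2}, {"grip": 1, "linear": [0, 0, 0], "spin": 0.2}]'

```text
t: 10.9
position: [0.5771, -0.0497, 0.0889]
tool_rot: [0.883, 0.469, -0.001, 0.001]
contact_force: [-8.2, -3.4, 13.2]
opening: 0.125
```

```bash
python3 s.py
```

```text
t 10.9 pos [ 0.5771 -0.0497  0.0889] xyaw 0.976 tilt 0.0017 q [-0.173  0.187  1.693 -0.002  1.262  0.422] F [-8.23 -3.45 13.15] T [-0.612  1.596 -0.025] e6 0.5420795269310474 op 0.12538075879105284
plug tool-axes mm [ 1.  -2.4  1.9]
cap tool-axes mm [-202.     9.8   44.2]
```

apply_moves --moves '[{"grip": 1, "linear": [0, 0, 0], "spin": 0.07}, {"grip": 1, "linear": [0, 0, 0], "spin": 0.14}, {"grip": 1, "linear": [0, 0, 0], "spin": 0.2}, {"grip": 1, "linear": [0, 0, 0], "spin": 0.2}]'

```text
t: 11.4
position: [0.577, -0.0496, 0.0888]
tool_rot: [0.926, 0.378, -0.001, 0.001]
contact_force: [-9.0, -3.2, 13.6]
opening: 0.124
```

```bash
python3 s.py
```

```text
t 11.4 pos [ 0.577  -0.0496  0.0888] xyaw 0.776 tilt 0.0017 q [-0.173  0.187  1.693 -0.002  1.262  0.622] F [-9.   -3.25 13.61] T [-0.499  1.671  0.172] e6 0.6584801338613033 op 0.12378773882708087
plug tool-axes mm [ 0.5 -2.4  1.8]
cap tool-axes mm [-196.    49.9   44.2]
```

apply_moves --moves '[{"grip": 1, "linear": [0, 0, 0], "spin": 0.03}, {"grip": 1, "linear": [0, 0, 0], "spin": 0.06}, {"grip": 1, "linear": [0, 0, 0], "spin": 0.08}, {"grip": 1, "linear": [0, 0, 0], "spin": 0.08}]'

```text
t: 11.9
position: [0.577, -0.0495, 0.0889]
tool_rot: [0.94, 0.341, -0.001, 0.001]
contact_force: [-8.2, -3.5, 13.4]
opening: 0.122
```

```bash
python3 s.py
```

```text
t 11.9 pos [ 0.577  -0.0495  0.0889] xyaw 0.697 tilt 0.0018 q [-0.173  0.187  1.693 -0.002  1.262  0.701] F [-8.21 -3.48 13.36] T [-0.465  1.684  0.418] e6 0.6077378802001476 op 0.12244537222583039
plug tool-axes mm [ 0.3 -2.4  1.8]
cap tool-axes mm [-191.5   65.2   44.2]
```

apply_moves --moves '[{"grip": 1, "linear": [0, 0, 0], "spin": 0.04}, {"grip": 1, "linear": [0, 0, 0], "spin": 0.08}, {"grip": 1, "linear": [0, 0, 0], "spin": 0.1}, {"grip": 1, "linear": [0, 0, 0], "spin": 0.1}]'

```text
t: 12.4
position: [0.577, -0.0495, 0.0888]
tool_rot: [0.956, 0.294, -0.001, 0.001]
contact_force: [-8.9, -2.4, 14.0]
opening: 0.124
```

```bash
python3 s.py
```

```text
t 12.4 pos [ 0.577  -0.0495  0.0888] xyaw 0.597 tilt 0.0018 q [-0.173  0.187  1.693 -0.002  1.262  0.801] F [-8.85 -2.41 14.03] T [-0.479  1.727  0.491] e6 0.7075694762170315 op 0.12363303581128869
plug tool-axes mm [ 0.1 -2.3  1.8]
cap tool-axes mm [-184.    84.1   44.2]
```

apply_moves --moves '[{"grip": 1, "linear": [0, 0, 0], "spin": 0.04}, {"grip": 1, "linear": [0, 0, 0], "spin": 0.08}, {"grip": 1, "linear": [0, 0, 0], "spin": 0.1}, {"grip": 1, "linear": [0, 0, 0], "spin": 0.1}]'

```text
t: 12.9
position: [0.5769, -0.0494, 0.0888]
tool_rot: [0.969, 0.246, -0.001, 0.001]
contact_force: [-10.5, -2.4, 14.0]
opening: 0.125
```

```bash
python3 s.py
```

```text
t 12.9 pos [ 0.5769 -0.0494  0.0888] xyaw 0.497 tilt 0.0018 q [-0.173  0.187  1.693 -0.002  1.262  0.901] F [-10.53  -2.4   13.99] T [-0.448  1.806  0.584] e6 0.7895283401012421 op 0.12542878128415746
plug tool-axes mm [-0.2 -2.3  1.8]
cap tool-axes mm [-174.7  102.1   44.2]
```

apply_moves --moves '[{"grip": 1, "linear": [0, 0, 0], "spin": 0.03}, {"grip": 1, "linear": [0, 0, 0], "spin": 0.06}, {"grip": 1, "linear": [0, 0, 0], "spin": 0.1}, {"grip": 1, "linear": [0, 0, 0], "spin": 0.1}]'

```text
t: 13.4
position: [0.5769, -0.0494, 0.0888]
tool_rot: [0.98, 0.197, -0.001, 0.001]
contact_force: [-9.4, -2.7, 14.2]
opening: 0.125
```

```bash
python3 - <<'E'
from h import *
for i in range(5):
    print(np.round(robot.get_state()["torque"][2],3)); capture("top")
E
python3 s.py
```

```text
0.668
0.641
0.616
0.617
0.709
t 13.65 pos [ 0.5769 -0.0494  0.0889] xyaw 0.398 tilt 0.0017 q [-0.173  0.187  1.693 -0.002  1.262  1.001] F [-9.51 -2.49 14.13] T [-0.377  1.803  0.648] e6 0.6473948433995247 op 0.1231134534439711
plug tool-axes mm [-0.4 -2.2  1.8]
cap tool-axes mm [-163.7  119.    44.2]
```

apply_moves --moves '[{"grip": 1, "linear": [0, 0, 0], "spin": 0.02}, {"grip": 1, "linear": [0, 0, 0], "spin": 0.045}, {"grip": 1, "linear": [0, 0, 0], "spin": 0.045}]'

```text
t: 14.02
position: [0.5769, -0.0493, 0.0888]
tool_rot: [0.985, 0.175, -0.001, 0.001]
contact_force: [-10.0, -2.3, 14.0]
opening: 0.126
```

```bash
python3 - <<'E'
from h import *
for i in range(5):
    print(np.round(robot.get_state()["torque"][2],3)); capture("top")
E
python3 s.py
```

```text
0.701
0.722
0.714
0.745
0.69
t 14.275 pos [ 0.5769 -0.0493  0.0888] xyaw 0.353 tilt 0.0018 q [-0.173  0.187  1.693 -0.002  1.262  1.046] F [-9.07 -2.45 13.75] T [-0.368  1.743  0.684] e6 0.7059314846992493 op 0.1254778679400056
plug tool-axes mm [-0.5 -2.1  1.8]
cap tool-axes mm [-158.2  126.2   44.2]
```

Torque is steady at about 0.71 N m, so I'll release and rise.

apply_moves --moves '[{"grip": -1, "linear": [0, 0, 0], "spin": 0}, {"grip": -1, "linear": [0, 0, 0], "spin": 0}, {"grip": -1, "linear": [0, 0, 0], "spin": 0}, {"grip": -1, "linear": [0, 0, 0], "spin": 0}, {"grip": -1, "linear": [0, 0, 0], "spin": 0}, {"grip": -1, "linear": [0, 0, 0], "spin": 0}, {"grip": -1, "linear": [0, 0, -20], "spin": 0}, {"grip": -1, "linear": [0, 0, -60], "spin": 0}, {"grip": -1, "linear": [0, 0, -110], "spin": 0}, {"grip": -1, "linear": [0, 0, -110], "spin": 0}, {"grip": -1, "linear": [0, 0, -110], "spin": 0}]'

```text
t: 15.65
position: [0.5778, -0.0487, 0.1985]
tool_rot: [0.985, 0.175, 0.001, 0.0]
contact_force: [0.1, 1.3, -1.1]
opening: 1.0
```

```bash
python3 s.py
python3 - <<'E'
from h import *
for n in("side",):
    c=capture(n);P=pts(c);Z=P[...,2];w=np.zeros(Z.shape,bool);w[160:225,220:290]=1
    p=P[w&(Z>.106)&(Z<.13)&(c["z_map"]>0)];print(len(p),cv2.minAreaRect((p[:,:2]*1000).astype(np.float32)))
E
```

```text
t 15.65 pos [ 0.5778 -0.0487  0.1985] xyaw 0.352 tilt 0.0017 q [-0.172  0.091  1.59   0.     1.458  1.046] F [ 0.11  1.31 -1.13] T [ 0.062 -0.036 -0.007] e6 -5.3515890385824605e-05 op 0.9995727593442931
plug tool-axes mm [ -1.7  -1.9 111.5]
cap tool-axes mm [-159.4  126.6  153.4]
83 ((576.7359619140625, -46.627593994140625), (34.096717834472656, 14.131675720214844), 25.80062484741211)
```

apply_moves --moves '[{"grip": -1, "linear": [-158.3, 129, 0], "spin": 0}, {"grip": -1, "linear": [-158.3, 129, 0], "spin": 0}, {"grip": -1, "linear": [-158.3, 129, 0], "spin": 0}, {"grip": -1, "linear": [-158.3, 129, 0], "spin": 0}, {"grip": -1, "linear": [-158.3, 129, 60], "spin": 0}, {"grip": -1, "linear": [-158.3, 129, 80], "spin": 0}, {"grip": -1, "linear": [-158.3, 129, 80], "spin": 0}, {"grip": -1, "linear": [-158.3, 129, 80], "spin": 0}]' --force 30

```text
t: 16.7
position: [0.474, -0.2241, 0.1182]
tool_rot: [0.985, 0.175, 0.0, 0.0]
contact_force: [-1.1, 0.7, 0.5]
opening: 0.999
```

```bash
sed -i 's/\[.472,-.2225,.045\]/[.4737,-.2244,.012]/; s/\[.5757,-.0475,.087\]/[.5774,-.0492,.088]/' s.py; python3 s.py
python3 - <<'E'
from h import *
c=capture("side"); cv2.imwrite("pics/side2.png",cv2.resize(c["img"][60:260,150:420],None,fx=2.5,fy=2.5,interpolation=3))
E
```

```text
t 16.7 pos [ 0.474  -0.2241  0.1182] xyaw 0.352 tilt 0.0008 q [-0.54   0.009  1.826  0.     1.305  0.679] F [-1.09  0.66  0.54] T [0.045 0.014 0.015] e6 0.008363247325178236 op 0.9986706085286126
plug tool-axes mm [ 157.4 -128.5   30.2]
cap tool-axes mm [-4.000e-01  1.000e-01  1.062e+02]
```

View pics/side2.png

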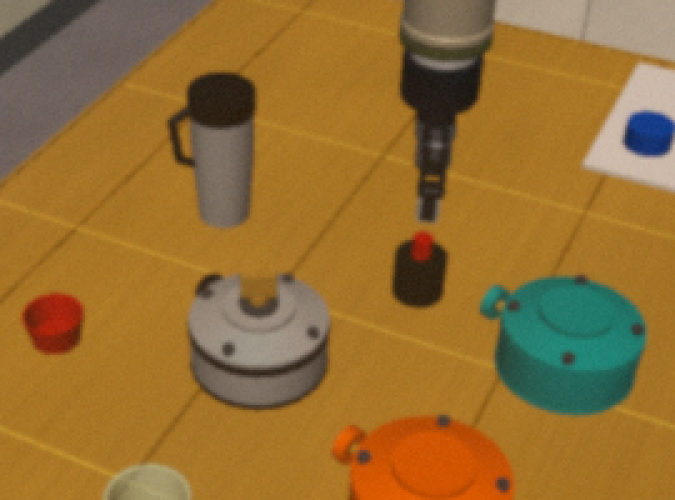

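The gripper hovers over the cap (crop 420,270) and the plug stands clear (258,290). I'll descend, pausing before closing.

apply_moves --moves '[{"grip": -1, "linear": [-0.4, 0, 40], "spin": 0}, {"grip": -1, "linear": [-0.4, 0, 75], "spin": 0}, {"grip": -1, "linear": [-0.4, 0, 95], "spin": 0}, {"grip": -1, "linear": [-0.4, 0, 106], "spin": 0}, {"grip": -1, "linear": [-0.4, 0, 106], "spin": 0}, {"grip": 0, "linear": [-0.4, 0, 106], "spin": 0}, {"grip": 0, "linear": [-0.4, 0, 106], "spin": 0}, {"grip": 1, "linear": [-0.4, 0, 106], "spin": 0}, {"grip": 1, "linear": [-0.4, 0, 106], "spin": 0}, {"grip": 1, "linear": [-0.4, 0, 106], "spin": 0}, {"grip": 1, "linear": [-0.4, 0, 106], "spin": 0}, {"grip": 1, "linear": [-0.4, 0, 106], "spin": 0}]' --force 30

```text
t: 18.25
position: [0.474, -0.225, 0.013]
tool_rot: [0.985, 0.175, 0.001, 0.001]
contact_force: [-1.0, 1.0, 5.9]
opening: 0.653
```

```bash
python3 s.py
```

```text
t 18.25 pos [ 0.474 -0.225  0.013] xyaw 0.352 tilt 0.0024 q [-0.541  0.151  1.889  0.     1.099  0.678] F [-0.96  1.04  5.87] T [ 0.335  0.255 -0.045] e6 -0.03537518670782447 op 0.6534631999702882
plug tool-axes mm [ 157.8 -129.3  -75. ]
cap tool-axes mm [-0.  -0.6  1. ]
```

apply_moves --moves '[{"grip": 1, "linear": [0, 0, -20], "spin": 0}, {"grip": 1, "linear": [0, 0, -60], "spin": 0}, {"grip": 1, "linear": [0, 0, -110], "spin": 0}, {"grip": 1, "linear": [0, 0, -150], "spin": 0}, {"grip": 1, "linear": [0, 0, -150], "spin": 0}, {"grip": 1, "linear": [30, -25, -150], "spin": 0}, {"grip": 1, "linear": [60, -50, -150], "spin": 0}, {"grip": 1, "linear": [90, -75, -150], "spin": 0}, {"grip": 1, "linear": [120, -100, -150], "spin": 0}, {"grip": 1, "linear": [145, -119, -150], "spin": 0}, {"grip": 1, "linear": [157.8, -129.3, -150], "spin": 0}, {"grip": 1, "linear": [157.8, -129.3, -150], "spin": 0}, {"grip": 1, "linear": [157.8, -129.3, -150], "spin": 0}]'

```text
t: 19.88
position: [0.5759, -0.0496, 0.1609]
tool_rot: [0.985, 0.175, -0.0, 0.0]
contact_force: [-0.1, -1.1, -1.5]
opening: 0.651
```

```bash
python3 s.py
python3 - <<'E'
from h import *
c=capture("side"); np.savez("side3.npz",**c); cv2.imwrite("pics/side3.png",cv2.resize(c["img"][100:230,190:320],None,fx=4.5,fy=4.5,interpolation=3))
E
```

```text
t 19.875 pos [ 0.5759 -0.0496  0.1609] xyaw 0.351 tilt 0.0009 q [-1.740e-01  1.150e-01  1.634e+00 -1.000e-03  1.393e+00  1.045e+00] F [-0.05 -1.12 -1.54] T [-0.028 -0.08  -0.031] e6 0.010236827947665006 op 0.6508992343761802
plug tool-axes mm [ 1.6  0.2 72.9]
cap tool-axes mm [-155.9  129.   149.1]
```

View pics/side3.png

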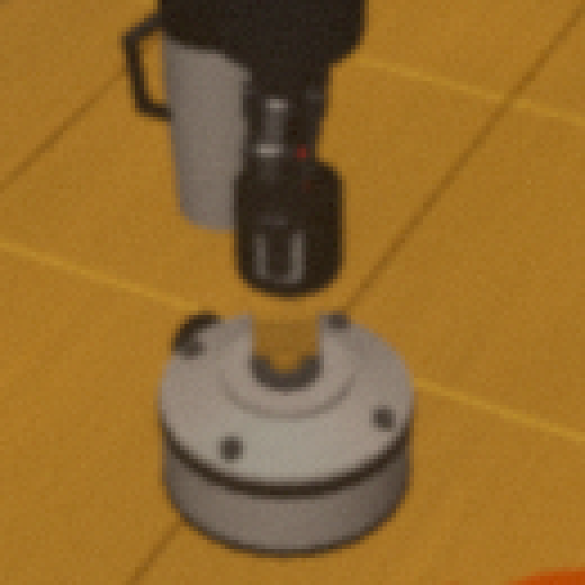

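The cap hangs upright (crop 288,225), right above the plug (286,345). I'll measure the offset by fitting a circle of known radius.

Run:
```python
from h import *
from scipy.optimize import least_squares
c=dict(np.load("side3.npz"));P=pts(c);Z=P[...,2];v,u=np.mgrid[:384,:512]
img=c["img"]
m=(u>242)&(u<267)&(v>138)&(v<166)&(img.max(2)<90)&(np.hypot(P[...,0]-.577,P[...,1]+.049)<.045)&(Z>.145)&(Z<.2)
p=P[m];print(len(p),p.min(0),p.max(0))
f=least_squares(lambda q:np.hypot(p[:,0]-q[0],p[:,1]-q[1])-.028,[.577,-.049],loss="soft_l1",f_scale=.001)
print("cap",f.x,"rms",np.sqrt(np.mean(f.fun**2)),"lowest z",np.percentile(p[:,2],[1,5]))
w=(u>220)&(u<290)&(v>160)&(v<225)&(Z>.09)&(Z<.13)&(img[...,2]>img[...,0]+40);p=P[w]
print("wing",len(p),cv2.minAreaRect((p[:,:2]*1000).astype(np.float32)))
w=(u>215)&(u<295)&(v>160)&(v<225)&(Z>.071)&(Z<.079)&(np.hypot(P[...,0]-.577,P[...,1]+.048)<.05);p=P[w]
print("flange",cv2.minEnclosingCircle((p[:,:2]*1000).astype(np.float32)))
```

```text
382 [ 0.54627783 -0.06788424  0.14796211] [ 0.60154707 -0.00576276  0.19964552]
cap [ 0.5757974 -0.0470925] rms 0.00582910284494363 lowest z [0.14991899 0.15199776]
wing 161 ((575.978271484375, -45.33720397949219), (34.18058776855469, 18.6086368560791), 29.92069435119629)
flange ((573.8487548828125, -44.036659240722656), 40.14250946044922)
```

apply_moves --moves '[{"grip": 1, "linear": [1.3, 0.1, 10], "spin": 0}, {"grip": 1, "linear": [1.3, 0.1, 20], "spin": 0}, {"grip": 1, "linear": [1.3, 0.1, 28], "spin": 0}, {"grip": 1, "linear": [1.3, 0.1, 36], "spin": 0}, {"grip": 1, "linear": [1.3, 0.1, 42], "spin": 0}, {"grip": 1, "linear": [1.3, 0.1, 45], "spin": 0}, {"grip": 1, "linear": [1.3, 0.1, 45], "spin": 0}]'

```text
t: 20.8
position: [0.5776, -0.0483, 0.1161]
tool_rot: [0.985, 0.175, -0.0, -0.0]
contact_force: [0.5, 0.1, -1.1]
opening: 0.656
```

```bash
python3 s.py
```

```text
t 20.8 pos [ 0.5776 -0.0483  0.1161] xyaw 0.352 tilt 0.0003 q [-0.172  0.159  1.671  0.     1.311  1.047] F [ 0.47  0.12 -1.09] T [-0.016 -0.005 -0.063] e6 -0.00017975927221414167 op 0.6561037356920121
plug tool-axes mm [-0.5  0.8 28.1]
cap tool-axes mm [-158.2  129.5  104.1]
```

apply_moves --moves '[{"grip": 1, "linear": [-0.3, 0.4, 5], "spin": 0}, {"grip": 1, "linear": [-0.3, 0.4, 10], "spin": 0}, {"grip": 1, "linear": [-0.3, 0.4, 15], "spin": 0}, {"grip": 1, "linear": [-0.3, 0.4, 20], "spin": 0}, {"grip": 1, "linear": [-0.3, 0.4, 24], "spin": 0}, {"grip": 1, "linear": [-0.3, 0.4, 24], "spin": 0}]'

```text
t: 21.55
position: [0.5772, -0.0487, 0.0917]
tool_rot: [0.985, 0.175, -0.0, -0.0]
contact_force: [0.5, -0.0, -0.7]
opening: 0.659
```

```bash
python3 s.py
```

```text
t 21.55 pos [ 0.5772 -0.0487  0.0917] xyaw 0.352 tilt 0.0009 q [-0.173  0.185  1.69   0.     1.268  1.046] F [ 0.52 -0.03 -0.68] T [ 0.039 -0.016 -0.022] e6 1.3638235714097391e-05 op 0.6592496436561124
plug tool-axes mm [0.  0.5 3.7]
cap tool-axes mm [-157.7  129.3   79.8]
```

apply_moves --moves '[{"grip": 1, "linear": [0, 0, 1], "spin": 0}, {"grip": 1, "linear": [0, 0, 2], "spin": 0}, {"grip": 1, "linear": [0, 0, 3], "spin": 0}, {"grip": 1, "linear": [0, 0, 3], "spin": 0}]'

```text
t: 22.05
position: [0.5775, -0.0488, 0.0892]
tool_rot: [0.985, 0.175, -0.0, -0.0]
contact_force: [-0.4, 0.3, -0.8]
opening: 0.654
```

```bash
python3 s.py
```

```text
t 22.05 pos [ 0.5775 -0.0488  0.0892] xyaw 0.352 tilt 0.0001 q [-0.173  0.187  1.692 -0.     1.262  1.046] F [-0.36  0.32 -0.81] T [-0.002 -0.001 -0.029] e6 8.340245358340326e-05 op 0.6537358903955947
plug tool-axes mm [-0.3  0.4  1.2]
cap tool-axes mm [-158.   129.1   77.2]
```

apply_moves --moves '[{"grip": 1, "linear": [0, 0, 0.5], "spin": 0}, {"grip": 1, "linear": [0, 0, 1], "spin": 0}, {"grip": 1, "linear": [0, 0, 1.5], "spin": 0}, {"grip": 1, "linear": [0, 0, 1.5], "spin": 0}]'

```text
t: 22.55
position: [0.5777, -0.0488, 0.089]
tool_rot: [0.985, 0.175, 0.0, 0.0]
contact_force: [-5.2, 0.7, 9.9]
opening: 0.656
```

```bash
python3 s.py
```

```text
t 22.55 pos [ 0.5777 -0.0488  0.089 ] xyaw 0.352 tilt 0.0002 q [-0.173  0.188  1.692 -0.     1.262  1.046] F [-5.23  0.74  9.87] T [ 0.147  0.933 -0.052] e6 -0.004004960210295394 op 0.6563301021502821
plug tool-axes mm [-0.4  0.3  1. ]
cap tool-axes mm [-158.1  129.    77. ]
```

Contact at 10 N with the TCP at 0.089, which puts the rim at 0.076 on the flange. I'll open gently, then rise.

apply_moves --moves '[{"grip": 0.0, "linear": [0, 0, -0.7], "spin": 0}, {"grip": -0.5, "linear": [0, 0, -0.7], "spin": 0}, {"grip": -1, "linear": [0, 0, -0.7], "spin": 0}, {"grip": -1, "linear": [0, 0, -0.7], "spin": 0}, {"grip": -1, "linear": [0, 0, -0.7], "spin": 0}, {"grip": -1, "linear": [0, 0, -0.7], "spin": 0}, {"grip": -1, "linear": [0, 0, -10], "spin": 0}, {"grip": -1, "linear": [0, 0, -30], "spin": 0}, {"grip": -1, "linear": [0, 0, -70], "spin": 0}, {"grip": -1, "linear": [0, 0, -120], "spin": 0}, {"grip": -1, "linear": [0, 0, -150], "spin": 0}, {"grip": -1, "linear": [-60, 50, -150], "spin": 0}, {"grip": -1, "linear": [-110, 90, -150], "spin": 0}, {"grip": -1, "linear": [-110, 90, -150], "spin": 0}, {"grip": -1, "linear": [-110, 90, -150], "spin": 0}]'

```text
t: 24.42
position: [0.5053, -0.1721, 0.2393]
tool_rot: [0.985, 0.174, 0.001, 0.0]
contact_force: [0.0, 0.5, -0.3]
opening: 1.002
```

```bash
python3 s.py
python3 - <<'E'
from h import *
for n in("top","side"):
    c=capture(n);P=pts(c);Z=P[...,2];d=np.hypot(P[...,0]-.577,P[...,1]+.048)
    for a,z0,z1,r in(("shoulder",.12,.134,.04),("knobtop",.147,.16,.03)):
        p=P[(d<r)&(Z>z0)&(Z<z1)]
        if len(p)>5: print(n,a,len(p),"z",np.median(p[:,2]),cv2.minAreaRect((p[:,:2]*1000).astype(np.float32)))
    cv2.imwrite(f"pics/{n}4.png",cv2.resize(c["img"][100:260,190:400],None,fx=3,fy=3,interpolation=3) if n=="side" else c["img"])
E
```

```text
t 24.425 pos [ 0.5053 -0.1721  0.2393] xyaw 0.35 tilt 0.002 q [-0.424 -0.054  1.663  0.     1.531  0.797] F [ 0.    0.48 -0.34] T [-0.007  0.064 -0.039] e6 -0.40357422083616257 op 1.0019434523084076
plug tool-axes mm [109.5 -90.9 151.4]
cap tool-axes mm [-48.   38.1 227.3]
top shoulder 430 z 0.12657361615487406 ((575.1123657226562, -47.9500617980957), (54.16787338256836, 54.15654373168945), 88.78147888183594)
top knobtop 83 z 0.1505823568238952 ((575.69482421875, -48.11206817626953), (21.036651611328125, 19.207948684692383), 0.3776155412197113)
side shoulder 254 z 0.1259815974852132 ((576.6651000976562, -46.549407958984375), (52.7022705078125, 57.49469757080078), 26.62701416015625)
side knobtop 52 z 0.15025882331391943 ((576.3565673828125, -46.47124481201172), (18.829702377319336, 23.31377601623535), 27.767709732055664)
```

View pics/side4.png

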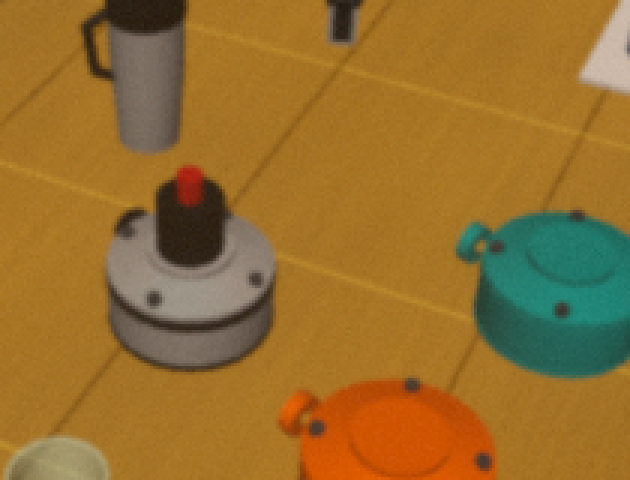

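View pics/top4.png

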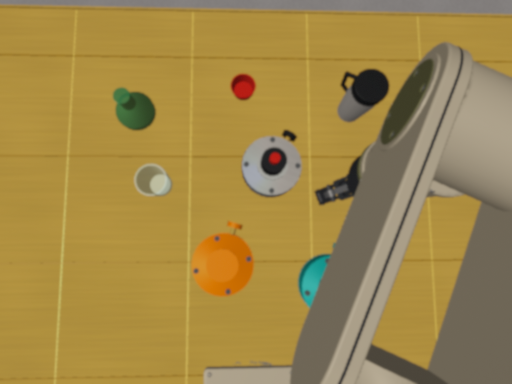

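The cap stands upright on the flange (side crop 190,225; top 274,160). The shoulder is at 0.1265 (expected 0.127), centred within about 1 mm, and the bystanders have not moved. I'll hand in.

```bash
python3 -c "
from plant import robot
print(robot.job_done())"
```

```text
the job is handed in; nothing more can be done
None
```

I tightened the plug to about 0.71 N m and set the cap over it. The job was handed in after about 25 s of the 72 s allowed, and the hand-in gave no verdict.

- **Plug:** I turned it clockwise about 3.5 rad in one 80 N grip. The taper bit at roughly 170–180°. The last six torque readings ran from 0.68 to 0.75 N m. After I let go, the wing sprang back about 0.1 rad, as described.
- **Cap:** I carried it by its body and lowered it in small steps to about 10 N of contact. I released it there and moved the gripper clear. In the final views the shoulder was at 0.126–0.127 m (0.127 expected) and the knob top at 0.150–0.151 m (0.151 expected). It was centred within about 1 mm of the plug, upright, with the gripper touching nothing.
- **Bystanders:** The beaker, flask, mug and cup looked unmoved in the pictures; I did not measure them again.

Two checks disagreed:
- **Joint 6 effort:** It was dominated by friction and did not follow the torque, so I relied on the wrist torque sensor.
- **Camera and arm positions:** They differed by about 2 mm at the plug, so I used the arm's position as felt in the grip.

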